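# Hold a bag clip open round the card that has no clip yet

### The job

One of the two recipe cards standing on the worktop already has a clip on its top edge. Take the loose clip by its two finger plates, squeeze it wide open against its spring, and bring it down over the middle of the top edge of the other card, so that the open jaws hang a centimetre or two down either side of the card without touching it. Finish holding it there, squeezed open and still, so that I can slip a note in; do not push against cards or stands, and leave the other things on the worktop where they are.

Things in the scene. Friction and masses are not known exactly. Their poses are not given: they have to be found in the camera images.
- clip_centre (a point): the loose bag clip (dark plastic, steel coil at the hinge, 80 mm high, 60 g) standing on its closed jaws, finger plates up. This point: middle of the hinge line, 42 mm above the jaws' bottom. Axes while closed: z up, y along the hinge and the 80 mm long jaws, x the direction in which plates and jaws open and close. They belong to the +x lever and lean with it by half the joint angle
- clip: the loose clip's +x lever; origin at the bottom of the closed jaws, 42 mm below the hinge, axes as clip_centre. The two finger plates (4 mm thick, 32 mm wide along y, 40 mm long) rise from the hinge like a V, 42 mm over their outsides at the top (80 mm high); squeezed to the stop their outsides are parallel, 21 mm apart. The closed jaws are 18 mm thick together
- clip_lever (a joint): how far the loose clip is squeezed open: 0 closed (the spring drives it there), 0.56 rad at the stop. Squeezing the plates together along x swings the jaws apart, each lever by half this angle; at the stop the lips gape 23 mm. It takes 6 N on the plates at first, 10 N at the stop; a firmer grip just rests on the stop, the clip upright in the fingers
- clip_lip_a (a point): the loose clip's +x jaw: middle of the lower inner edge of its lip, at the lowest point of the clip, 42 mm below the hinge
- clip_lip_b (a point): the same point on the clip's other (-x) jaw; it meets clip_lip_a when the clip is closed
- stand_1_edge (a point): a white recipe card, 110 mm wide and 3 mm thick, upright in a fixed wooden block (50 x 130 x 22 mm); this point is the middle of the card's top edge, 140 mm above the worktop. Axes: z up, y along the edge, x through the thickness, always along world x (the card squarely faces the robot). Either card may stand left or right
- stand_2_edge (a point): the same point on the second, identical card and block
- stand_1: the first block with its card, fixed to the worktop; origin under the middle of the block on the worktop
- stand_2: the second block with its card, likewise
- old_clip_centre (a point): middle of the hinge of a second clip of the same make, which is fixed on the middle of the top edge of one of the two cards, its jaws 20 mm down over the edge: it tells which card has its clip already
- salt_shaker: glass and metal salt shaker, 44 mm wide, 90 mm high, standing between the cards; origin under its foot; a bystander, leave it
- lemon: lemon 78 x 55 x 56 mm; origin at its underside; a bystander, leave it
- spice_a: round spice jar with a cap, 45 mm wide, 100 mm high; origin under its foot; a bystander, leave it
Mind the look-alikes: they are no part of the job. Leave any blue or purple look-alike of the clip alone.

How it is judged:
On the way:
1. the clip is squeezed open and lifted off the worktop (value of joint clip_lever above 0.3 rad and height (world z) of clip_centre above 0.07 m), for 0.1 s.
At the end, for the whole second after the job is handed in: Held still, open over 0.35 rad, over the card that had no clip: lips on opposite sides (2.5 mm or more from its mid-plane), 6 mm or more below its top edge; middle within 25 mm of the edge's middle, jaws along it within 0.25 rad; under 0.3 N on cards and stands (((horizontal distance between old_clip_centre and stand_2_edge below 0.03 m and ((x of clip_lip_a in the frame of stand_1_edge above 0.0025 m and x of clip_lip_b in the frame of stand_1_edge below -0.0025 m) or (x of clip_lip_b in the frame of stand_1_edge above 0.0025 m and x of clip_lip_a in the frame of stand_1_edge below -0.0025 m)) and z of each of clip_lip_a, clip_lip_b in the frame of stand_1_edge below -0.006 m and y of clip_centre in the frame of stand_1_edge between -0.025 and 0.025 m and angle between the y axis of clip_centre and the y axis of stand_1_edge, either way round below 0.25 rad) or (horizontal distance between old_clip_centre and stand_1_edge below 0.03 m and ((x of clip_lip_a in the frame of stand_2_edge above 0.0025 m and x of clip_lip_b in the frame of stand_2_edge below -0.0025 m) or (x of clip_lip_b in the frame of stand_2_edge above 0.0025 m and x of clip_lip_a in the frame of stand_2_edge below -0.0025 m)) and z of each of clip_lip_a, clip_lip_b in the frame of stand_2_edge below -0.006 m and y of clip_centre in the frame of stand_2_edge between -0.025 and 0.025 m and angle between the y axis of clip_centre and the y axis of stand_2_edge, either way round below 0.25 rad)) and value of joint clip_lever above 0.35 rad and contact force between the fingers and clip above 2 N and contact force between clip and stand_1 below 0.3 N and contact force between clip and stand_2 below 0.3 N and linear speed of clip below 0.03 m/s); the arm keeps its last pose, push and grip.
It fails at once if a card or its stand is pushed hard by the clip or the robot (over 10 N) (contact force between any of clip, the arm, the fingers and stand_1 above 10 N or contact force between any of clip, the arm, the fingers and stand_2 above 10 N).
It fails at once if a bystander is shifted by more than 30 mm (distance of any of salt_shaker, lemon, spice_a from where it was at the start of the episode above 0.03 m).
It also fails if it takes over 32 s, if anything falls off the work surface, if the arm or the gripper's body presses on something with over 40 N, if the wrist force passes 120 N, or if a joint passes its speed limit or range.

### The arm

A 7-joint arm with a two-finger parallel gripper is mounted at the origin on a cart in front of the work surface, level with it; the furniture and walls round the work are solid. World frame = base frame: x ahead of the robot, y to its left, z up, the work surface at z = 0. Lengths are in m, angles in rad, forces in N, time in s.
With the tool pointing down it reaches from about 0.4 to 0.85 m from the base axis. Payload 10.4 kg.
Tool frame: the origin (TCP) lies midway between the tips of the shut fingers; the grasp point (between the pads) lies 19 mm behind it; z points along the fingers, y is the line along which they close (so a half turn about z gives the same grasp; the last joint's range is limited). The gripper opens to 85 mm and grips with 20 to 120 N. Pads are 22 mm wide; open, the fingers measure 114 mm over their backs; the gripper's body (76 mm by 85 mm) begins 54 mm behind the grasp point. The pads swing forward as they close: fully open they stand 13 mm farther back than shut.
Start: joints at [1.262, 0.332, -0.065, 1.46, 0.022, 1.35, -0.088], TCP at [0.176, -0.6, 0.231] pointing down, gripper open.
Joint ranges: [-2.6, 2.6], [-0.5, 2.12], [-1.47, 1.34], [0.16, 2.42], [-1.27, 4.41], [0.06, 2.06], [-2.6, 2.6]. Speed limits (rad/s): [2.22, 2.22, 2.79, 2.79, 3.14, 3.14, 3.14].

### API

Orientations are given as a unit quaternion [x, y, z, w].
In Python, from workcell import get_obs, camera, camera_params, hand_in gives the robot as it stands.
- The arm moves only by the tool carry_out, never from a script. Its argument "commands" is a list that holds one entry, the list of rows, each a list of 6 numbers: the shift along the tool's x, y, z in units of 40 mm (1.0 is 40 mm), then the turn, a rotation vector about the tool's x, y, z in units of 6 degrees (1.0 is 6 degrees). In form: [[[x, y, z, ax, ay, az], ...]]. A call has 1 to 20 rows; each row shifts and turns the commanded pose from where the row before left it, along the tool's axes as they then stand; what a row does not reach is not made up. A row lasts 1/12 s, in which the tool goes at most 41.7 mm and 7.16 degrees, less where a joint would pass 70% of its speed; a pose out of reach is approached as far as the arm can. A call is refused whole if a number of a shift passes 1 or a number of a turn 1, either way. A call with a gripper value outside its range is refused whole. "hand" is the closure, from -1 (fully open) to 1 (shut), set as the call begins (left out, the last holds). The fingers move at their own pace and stop on an object; "force" is the grip in N (left out, the last holds). Time passes only in rows, so rows that do not move let the fingers close. It gives the time, the measured TCP pose, the force, the opening and the grip force at its end, in the units of the state.
- get_obs(): the state, without advancing time (a new reading comes with each control period).
- camera(name): name is "scene" or "top"; returns the picture (400x640x3 uint8, red, green, blue); there is no depth.
- camera_params(name): a dict with "mtx" (3x3 intrinsics, pixels), "k1" (the pictures are not rectified: a ray, as slopes to the right and down, at radius r is drawn at 1 + k1 r^2 times it, then the intrinsics apply), "R" (3x3) and "t" (3): a world point X has camera coordinates R X + t. Camera axes: x right, y down, z forward; pixel columns grow to the right and rows downward; lengths in m; the calibration is good to about 2 mm. A picture is of the moment at which its call begins. camera_params takes no time and is no camera call.
- hand_in(): hands the job in; it is judged then, once.
The state is a dict: "clock": time; "joint_pos": joint angles; "joint_velocities": joint speeds; "tau": joint torques, N m; "position": TCP position; "ee_rot": TCP orientation; "ft_force": force on the tool from outside, world axes, zero at the start; "torque": the same for the moment, N m; "grip_width": opening from 0.0 (shut) to 1.0 (fully open); "grasp_force": force on a finger pad.
Only numpy, scipy, OpenCV 4.12 (cv2) and the standard library are available. Lean on these libraries where they do the work, as an engineer would, in place of code of your own. Each camera call takes 0.05 s, during which the arm holds its last target. There are 200 camera calls.

## Working session

There is one attempt and no reset: what is moved stays moved. The work goes in short steps, Python scripts to look and compute and a tool call to move; the robot and the scene stay as the last step left them, time stands still between calls to the robot, and variables do not carry over. Pictures are saved under pics/ and viewed, at most 10 in all, crops included, and the job is handed in when it is done.

Besides the shell and the picture viewer there is one more tool, called after ">>>" in YAML: its name, and indented under it one key for each argument. carry_out: Moves the arm, as the interface text tells. Its arguments: {"type":"object","properties":{"commands":{"type":"array"},"hand":{"type":"number"},"force":{"type":"number"}},"required":["commands"]}

```bash
mkdir -p pics
cat > h.py <<'E'
import numpy as np, cv2
from workcell import get_obs, camera, camera_params, hand_in
def ray(name,uv):
    p=camera_params(name); K=np.array(p["mtx"]);k=p["k1"];R=np.array(p["R"]);t=np.array(p["t"])
    d=cv2.undistortPoints(np.array([[uv]],float),K,np.array([k,0,0,0.]),)[0,0]
    return -R.T@t, R.T@np.array([d[0],d[1],1.])
def onz(name,uv,z):
    o,d=ray(name,uv); return o+d*(z-o[2])/d[2]
def tri(a,b):
    (o1,d1),(o2,d2)=ray("scene",a),ray("top",b)
    s=np.linalg.lstsq(np.c_[d1,-d2],o2-o1,rcond=None)[0]
    p,q=o1+s[0]*d1,o2+s[1]*d2; return (p+q)/2,np.linalg.norm(p-q)
def proj(name,X):
    p=camera_params(name);R=np.array(p["R"])
    return cv2.projectPoints(np.array([X],float),cv2.Rodrigues(R)[0],np.array(p["t"]),np.array(p["mtx"]),np.array([p["k1"],0,0,0.]))[0][0,0]
E
python3 - <<'E'
from h import *
for n in ("scene","top"):
    cv2.imwrite(f"pics/{n}0.png",camera(n)[:,:,::-1]); p=camera_params(n); print(n,-np.array(p["R"]).T@p["t"],p["mtx"],p["k1"])
print(get_obs())
E
```

```text
scene [-0.27322154 -0.64274188  0.85319125] [[388.82394803   0.         318.04178163]
 [  0.         388.82394803 198.39126499]
 [  0.           0.           1.        ]] -0.07157253547877042
top [ 0.48065362 -0.02323585  1.21108234] [[415.46167443   0.         327.26483847]
 [  0.         415.46167443 190.60609549]
 [  0.           0.           1.        ]] -0.10880399437932997
{'clock': 0.1, 'joint_pos': array([ 1.26238835,  0.33281559, -0.06469956,  1.46088144,  0.02160511,
        1.34989462, -0.08849301]), 'joint_velocities': array([ 1.47481317e-03, -2.01625239e-04, -1.47278420e-03,  3.98979656e-06,
        4.42039094e-04, -1.33065494e-04, -3.18551855e-04]), 'tau': array([ 1.06359934e-03, -6.26746774e+01,  4.91721975e-02, -3.92431605e+01,
        1.64540496e-02,  6.81300779e-03,  6.35441165e-05]), 'position': array([ 0.17610519, -0.59931648,  0.23057966]), 'ee_rot': array([ 9.89804427e-01,  1.42431640e-01, -1.24687984e-04, -6.39646105e-04]), 'ft_force': array([0.17380501, 0.46275561, 0.50436297]), 'torque': array([-0.02476618, -0.00572594,  0.03724943]), 'grasp_force': 0.0, 'grip_width': 1.0004811954550974}
```

View pics/scene0.png

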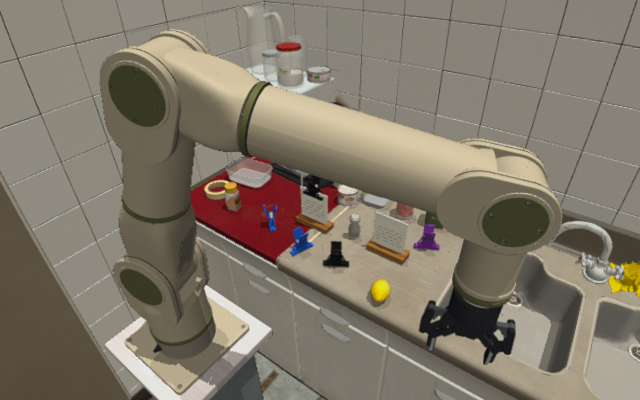

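View pics/top0.png

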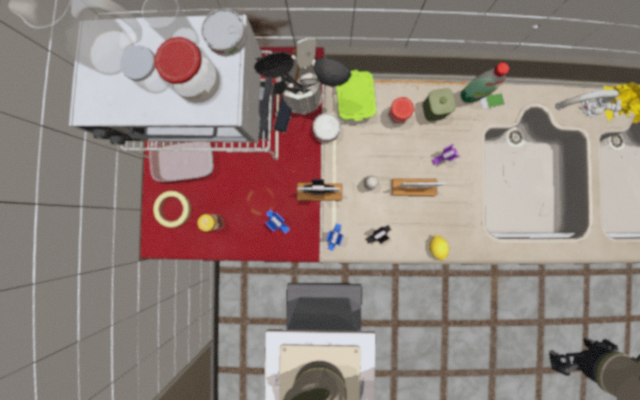

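Loose-clip candidates by scene pixel are dark (337,255), blue (270,217), blue (300,240) and purple (428,237). The dark one fits the description; in the top view it is at (377,236). The left card (scene 313,190; top 318,187) carries the old clip, so the target is the right card (scene 390,232; top 414,187). I'll confirm with one crop.

Run:
```python
from h import *
s=cv2.imread("pics/scene0.png");t=cv2.imread("pics/top0.png")
a=cv2.resize(s[165:285,290:450],None,fx=5,fy=5,interpolation=2)[:,:].copy()
b=cv2.resize(t[170:260,300:460],None,fx=5,fy=5,interpolation=2)
a=cv2.resize(s[200:275,305:425],None,fx=5,fy=5,interpolation=2)[:,:]; 
b=cv2.resize(t[175:250,355:445],None,fx=5,fy=5,interpolation=2)
c=np.vstack([np.hstack([a[:300*2],np.zeros((375,200,3),np.uint8)]),np.hstack([b,np.zeros((375,350,3),np.uint8)])])
c=np.hstack([cv2.resize(s[215:275,310:420],None,fx=4,fy=6,interpolation=2),cv2.resize(t[175:247,362:445],None,fx=4,fy=5,interpolation=2)]) if 0 else c
c=cv2.resize(c,(640,600));cv2.imwrite("pics/crop.png",c)
for n,im,(x0,y0,x1,y1) in (("scene",s,(320,238,355,272)),("top",t,(362,222,395,250))):
    m=(im.max(2)<70).astype(np.uint8); m2=np.zeros_like(m); m2[y0:y1,x0:x1]=m[y0:y1,x0:x1]
    nn,l,st,ce=cv2.connectedComponentsWithStats(m2)
    i=1+st[1:,4].argmax(); print(n,st[i],ce[i])
    for r in range(st[i][1],st[i][1]+st[i][3]): print(r,''.join('#' if v else '.' for v in m2[r,x0:x1]))
for n,im,r in (("top",t,(385,176,445,200)),("scene",s,(365,205,415,262))):
    x0,y0,x1,y1=r; print(n); 
    for y in range(y0,y1): print(y,''.join('W' if (v.min()>165 and v.max()-v.min()<22) else('o' if int(v[2])-v[0]>60 else '.') for v in im[y,x0:x1].astype(int)))
```

```text
scene [323 242  26  25 360] [335.63055556 256.76944444]
242 ............#########..............
243 ............#########..............
244 ............#########..............
245 ............#########..............
246 ............#########..............
247 ............#########..............
248 ............#########..............
249 ...........##########..............
250 ...........##########..............
251 ...........##########..............
252 ...........##########..............
253 ...........##########..............
254 ...........##########..............
255 ..........############.............
256 .........##############............
257 .........##############............
258 ........##############.............
259 .......#################...........
260 ....#####################..........
261 ....########################.......
262 ....#########################......
263 ...##########################......
264 ...##########################......
265 ....#########################......
266 ........###.################.......
top [368 227  21  15  76] [376.51315789 233.
[... 4584 characters left out ...]
ooooooooooooo...........................
250 .......o....ooooooooooooo..............oooo.......
251 ...........o.oooooooooooooo............ooooo......
252 .............o..oooooooooooooo.........oooooo.....
253 ..................ooooooooooooooooo....ooooo......
254 .................o...oooooooooooooooo..ooooo......
255 ...................o...oooooooooooooooooooo.......
256 .......................o.oooooooooooooooooo.......
257 .........................o..oooooooooooooo........
258 ..........................o...ooooooooooo.........
259 ............................o...oooooooo..........
260 ...................................ooooo..........
261 ..................................oo.oo...........
```

View pics/crop.png

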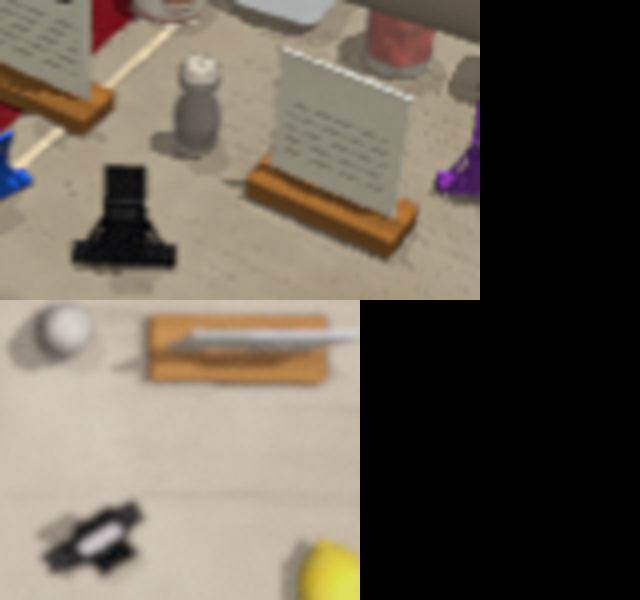

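The crop confirms it: the dark clip with the steel coil (scene 337,255) is loose, with its jaws running about 30° to the image rows in the top view. The right card's edge (scene 376,211 to 408,225) is bare. Next I'll measure both.

Run:
```python
from h import *
s=cv2.imread("pics/scene0.png");t=cv2.imread("pics/top0.png")
print("jaw ends z=.008",onz("top",(368.8,239.3),.008),onz("top",(387.8,228.8),.008))
g=t[225:245,364:392].astype(int); m=np.zeros((400,640),bool); 
hull=cv2.convexHull(np.argwhere((t.max(2)<85)[225:245,364:392])[:,::-1].astype(np.int32))
hm=np.zeros((20,28),np.uint8); cv2.fillConvexPoly(hm,hull,1)
b=cv2.morphologyEx(((g.min(2)>120)&(hm>0)).astype(np.uint8),cv2.MORPH_OPEN,np.ones((2,2),np.uint8))
for r in range(20): print(225+r,' '.join('%3d'%v for v in g[r].mean(1)))
n,l,st,ce=cv2.connectedComponentsWithStats(b); print(st,ce+[364,225])
for z in (.042,.05): print("coil",onz("top",(375.9,235),z))
print("scene hinge ray: plates bottom", onz("scene",(336.5,256),.042), "jaw bottom ends",onz("scene",(323,264.5),.0),onz("scene",(348.5,265),.0))
print("plate top scene near plate",onz("scene",(332,241.7),.08),onz("scene",(341,241.7),.08))
for z in (.14,): print("card",onz("scene",(376,211),z),onz("scene",(408.5,225),z))
# profile across card in top, and scene block corners
for x in (410,420,430): print(x,[int(v) for v in t[178:198,x].mean(1)],onz("top",(x,183.3),.14))
print("block", [onz("top",p,.022).round(4) for p in ((391.5,178.5),(436.5,178.5),(437,195),(391.5,195))])
print("card from proj:", tri((392,218),(420,183.5)))
```

```text
jaw ends z=.008 [ 0.42110149 -0.13610578  0.008     ] [ 0.45202072 -0.1908361   0.008     ]
225 188 189 189 190 190 191 191 192 189 191 191 191 191 192 191 190 184 180 179 179 174 162 142 128 134 158 179 187
226 191 191 191 190 190 191 191 190 189 189 191 192 192 188 186 176 164 147 138 141 134 119  95  81  91 130 164 186
227 191 190 191 192 193 190 187 183 183 185 187 191 190 183 167 147 119  94  83  84  83  71  63  56  70 106 151 181
228 190 191 191 189 190 183 175 166 163 168 178 180 175 161 135  99  67  45  42  45  49  50  52  54  58  85 130 170
229 189 189 187 184 180 171 159 147 147 147 149 149 139 117  84  56  34  36  42  50  49  49  50  51  58  86 120 162
230 188 185 180 171 161 154 144 140 134 124 107  94  82  64  45  39  41  60  87  94  83  64  52  56  75 108 144 173
231 182 172 161 153 146 142 138 136 125 103  74  56  41  31  37  57  83 119 144 150 133 102  68  78 114 150 173 185
232 172 157 146 139 140 138 139 131 114  85  48  32  35  50  73 105 140 167 186 184 166 125  91 110 152 176 189 193
233 159 143 138 137 133 137 134 126 107  70  42  43  63  95 129 157 179 192 196 
[... 1884 characters left out ...]
56  -0.32422746  0.14      ]
410 [163, 144, 135, 138, 156, 172, 150, 127, 120, 117, 101, 87, 83, 95, 119, 128, 124, 116, 140, 174] [ 0.57351031 -0.2295862   0.14      ]
420 [159, 141, 134, 147, 172, 190, 169, 133, 117, 104, 88, 81, 84, 97, 116, 131, 127, 120, 143, 175] [ 0.57390033 -0.25576641  0.14      ]
430 [162, 146, 136, 144, 173, 191, 173, 139, 122, 111, 105, 110, 120, 125, 130, 133, 129, 119, 138, 171] [ 0.5742942  -0.28203394  0.14      ]
block [array([ 0.5968, -0.1987,  0.022 ]), array([ 0.5988, -0.3296,  0.022 ]), array([ 0.5511, -0.3309,  0.022 ]), array([ 0.5492, -0.1989,  0.022 ])]
card from proj: (array([ 0.57733036, -0.26231512,  0.13383707]), np.float64(0.012150286042990717))
```

Measurements agree with the known sizes:
- **Clip:** centre about (0.4365, -0.1635), yaw about 30°.
- **Free card:** edge middle about (0.5745, -0.266, 0.14).

Now moving over the clip.

>>> carry_out:
  commands:
    - [[0.466,-0.431,0,0,0,0],[0.466,-0.431,0,0,0,0],[0.466,-0.431,0,0,0,0],[0.466,-0.431,0,0,0,0],[0.466,-0.431,0,0,0,0],[0.466,-0.431,0,0,0,0],[0.466,-0.431,0,0,0,0],[0.466,-0.431,0,0,0,0],[0.466,-0.431,0,0,0,0],[0.466,-0.431,0,0,0,0],[0.466,-0.431,0,0,0,0],[0.466,-0.431,0,0,0,0],[0.466,-0.431,0,0,0,0],[0.466,-0.431,0,0,0,0],[0.466,-0.431,0,0,0,0],[0.466,-0.431,0,0,0,0],[0.466,-0.431,0,0,0,0],[0.466,-0.431,0,0,0,0],[0.466,-0.431,0,0,0,0],[0.466,-0.431,0,0,0,0]]
  hand: -1
  force: 40

```text
clock: 1.77
position: [0.437, -0.1625, 0.2311]
ee_rot: [0.99, 0.142, -0.0, 0.0]
ft_force: [0.7, -0.1, -0.2]
grip_width: 1.005
grasp_force: 0.0
```

>>> carry_out:
  commands:
    - [[0,0,0,0,0,-0.97],[0,0,0,0,0,-0.97],[0,0,0,0,0,-0.97],[0,0,0,0,0,-0.97],[0,0,0,0,0,-0.97],[0,0,0,0,0,-0.97],[0,0,0,0,0,-0.97],[0,0,0,0,0,-0.97],[0,0,0,0,0,-0.97],[0,0,0,0,0,-0.97],[0,0,0,0,0,-0.97],[0,0,0,0,0,-0.97],[0,0,0,0,0,-0.97],[0,0,0,0,0,-0.97],[0,0,0,0,0,-0.97],[0,0,0,0,0,-0.97],[0,0,0,0,0,-0.97],[0,0,0,0,0,-0.97],[0,0,0,0,0,0]]

```text
clock: 3.35
position: [0.4365, -0.1637, 0.2311]
ee_rot: [0.489, 0.872, -0.0, -0.0]
ft_force: [-0.2, 0.5, 0.0]
grip_width: 0.995
grasp_force: 0.0
```

Run:
```python
from h import *
o=get_obs(); q=o["ee_rot"]; print(o["clock"],o["position"],np.degrees(2*np.arctan2(q[1],q[0])),q,o["joint_pos"].round(2))
for yaw in (27,31,35):
    a=np.radians(yaw); d=np.array([-np.sin(a),np.cos(a),0]);c=np.array([.4365,-.1635,0])
    print(yaw,[(proj("scene",c+s*.04*d).round(1),proj("top",c+s*.04*d+[0,0,.012]).round(1)) for s in (1,-1)])
cv2.imwrite("pics/s1.png",cv2.resize(camera("scene")[180:300,260:420,::-1],None,fx=5,fy=5))
```

```text
3.35 [ 0.43649238 -0.16367764  0.23105364] 121.41271383639591 [ 4.89285680e-01  8.72123540e-01 -7.14434265e-05 -2.22689554e-04] [ 0.78  0.01 -0.51  1.84  0.    1.3   0.81]
27 [(array([322.8, 263.3]), array([366.1, 240.3])), (array([348.7, 265.9]), array([390.9, 228. ]))]
31 [(array([322.7, 263.9]), array([366.5, 241.2])), (array([348.7, 265.2]), array([390.4, 227.1]))]
35 [(array([322.6, 264.5]), array([367., 242.])), (array([348.7, 264.6]), array([389.9, 226.3]))]
```

View pics/s1.png

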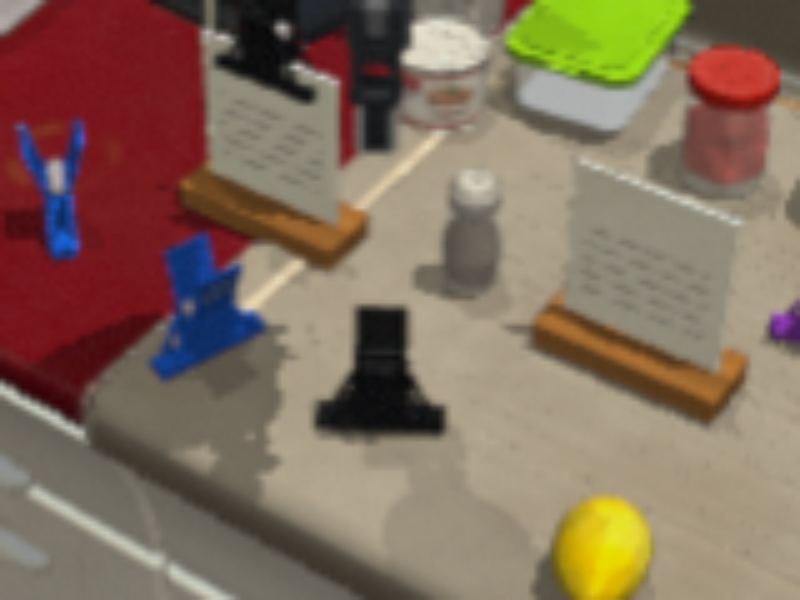

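The picture shows the clip still at scene (335,255), under the gripper, and it matches the projected pose. Descending around its plates.

>>> carry_out:
  commands:
    - [[0,0,0.381,0,0,0],[0,0,0.381,0,0,0],[0,0,0.381,0,0,0],[0,0,0.381,0,0,0],[0,0,0.381,0,0,0],[0,0,0.381,0,0,0],[0,0,0.381,0,0,0],[0,0,0.381,0,0,0],[0,0,0.381,0,0,0],[0,0,0.381,0,0,0],[0,0,0.381,0,0,0],[0,0,0.381,0,0,0],[0,0,0,0,0,0]]

```text
clock: 4.48
position: [0.4349, -0.1631, 0.0459]
ee_rot: [0.493, 0.87, -0.0, -0.002]
ft_force: [-1.5, 0.5, 0.5]
grip_width: 0.999
grasp_force: 0.0
```

>>> carry_out:
  commands:
    - [[0,0,0,0,0,0],[0,0,0,0,0,0],[0,0,0,0,0,0],[0,0,0,0,0,0],[0,0,0,0,0,0],[0,0,0,0,0,0],[0,0,0,0,0,0],[0,0,0,0,0,0],[0,0,0,0,0,0],[0,0,0,0,0,0],[0,0,0,0,0,0],[0,0,0,0,0,0],[0,0,0,0,0,0],[0,0,0,0,0,0]]
  hand: 1
  force: 40

```text
clock: 5.65
position: [0.4404, -0.1636, 0.0515]
ee_rot: [0.491, 0.871, 0.001, 0.004]
ft_force: [1.3, 3.2, 17.3]
grip_width: 0.228
grasp_force: 43.9
```

Run:
```python
from h import *
print(get_obs())
cv2.imwrite("pics/s2.png",cv2.resize(camera("scene")[200:290,280:400,::-1],None,fx=6,fy=6,interpolation=2))
```

```text
{'clock': 5.65, 'joint_pos': array([ 0.73595902,  0.22324214, -0.51472501,  2.0352994 ,  0.13857249,
        0.90838457,  0.69097979]), 'joint_velocities': array([ 0.00112294,  0.0017874 , -0.00012958, -0.00147451,  0.0007551 ,
       -0.00179789, -0.00075691]), 'tau': array([ 2.09913991e+00, -3.59877598e+01, -2.95403330e-01, -2.40217388e+01,
        1.26511361e+00,  6.24277778e-01, -9.79483360e-03]), 'position': array([ 0.44042896, -0.16362507,  0.05150334]), 'ee_rot': array([0.4912249 , 0.87102483, 0.00106849, 0.00356562]), 'ft_force': array([ 1.3046285 ,  3.18136699, 17.26223424]), 'torque': array([ 1.00554399, -0.60392099, -0.01341537]), 'grasp_force': 43.94614577293396, 'grip_width': 0.22840985601614747}
```

View pics/s2.png

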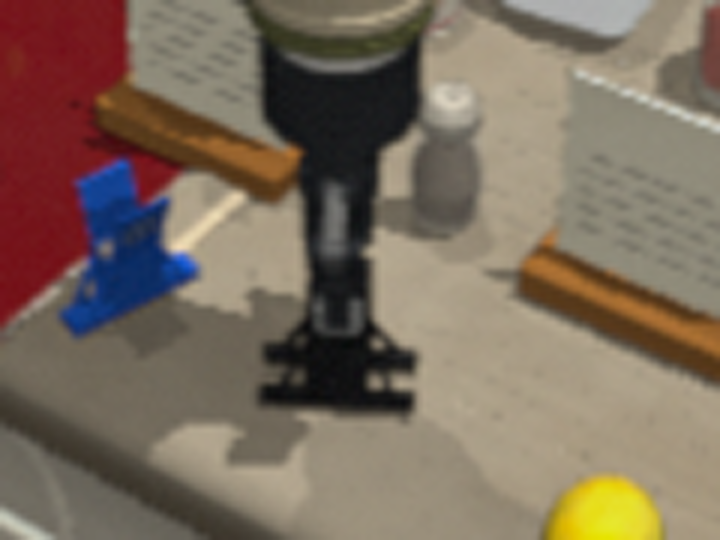

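The picture shows the clip's jaws gaping at (337,262), with the fingers on its plates. The opening of about 19–21 mm means it is resting on the stop. Lifting now, then turning.

>>> carry_out:
  commands:
    - [[0,0,-0.15,0,0,0],[0,0,-0.25,0,0,0],[0,0,-0.4,0,0,0],[0,0,-0.4,0,0,0],[0,0,-0.4,0,0,0],[0,0,-0.4,0,0,0],[0,0,-0.4,0,0,0],[0,0,-0.4,0,0,0],[0,0,-0.4,0,0,0],[0,0,-0.4,0,0,0],[0,0,-0.4,0,0,0],[0,0,-0.4,0,0,0],[0,0,-0.2,0,0,0],[0,0,0,0,0,0]]

```text
clock: 6.87
position: [0.4373, -0.164, 0.2345]
ee_rot: [0.492, 0.871, -0.0, 0.002]
ft_force: [0.0, -0.2, -0.2]
grip_width: 0.239
grasp_force: 42.2
```

>>> carry_out:
  commands:
    - [[0,0,0,0,0,0.65],[0,0,0,0,0,0.65],[0,0,0,0,0,0.65],[0,0,0,0,0,0.65],[0,0,0,0,0,0.65],[0,0,0,0,0,0.65],[0,0,0,0,0,0.65],[0,0,0,0,0,0.65],[0,0,0,0,0,0],[0,0,0,0,0,0],[0,0,0,0,0,0]]

```text
clock: 7.78
position: [0.4365, -0.1637, 0.232]
ee_rot: [0.707, 0.708, -0.0, -0.0]
ft_force: [0.4, 0.6, -0.6]
grip_width: 0.232
grasp_force: 42.2
```

Run:
```python
from h import *
from scipy.spatial.transform import Rotation as Ro
o=get_obs(); R=Ro.from_quat(o["ee_rot"]); print(o["clock"],o["position"],o["grip_width"],o["grasp_force"],o["ft_force"]);print(R.as_matrix().round(3))
print("units to card at same z",R.inv().apply(np.array([.5745,-.266,o["position"][2]])-o["position"])/.04)
im=camera("scene")[:,:,::-1];t=camera("top")[:,:,::-1]
cv2.imwrite("pics/top3.png",t)
u=proj("scene",o["position"]).astype(int); print(u)
cv2.imwrite("pics/s3.png",cv2.resize(im[u[1]-40:u[1]+50,u[0]-60:u[0]+60],None,fx=6,fy=6,interpolation=2))
```

```text
7.7833 [ 0.43646954 -0.16365854  0.23200738] 0.23181790927215717 42.22501516342163 [ 0.35459061  0.5786192  -0.64851287]
[[-0.001  1.    -0.001]
 [ 1.     0.001  0.   ]
 [ 0.    -0.001 -1.   ]]
units to card at same z [-2.56241529e+00  3.44788138e+00 -2.54504340e-03]
[336 203]
```

View pics/s3.png

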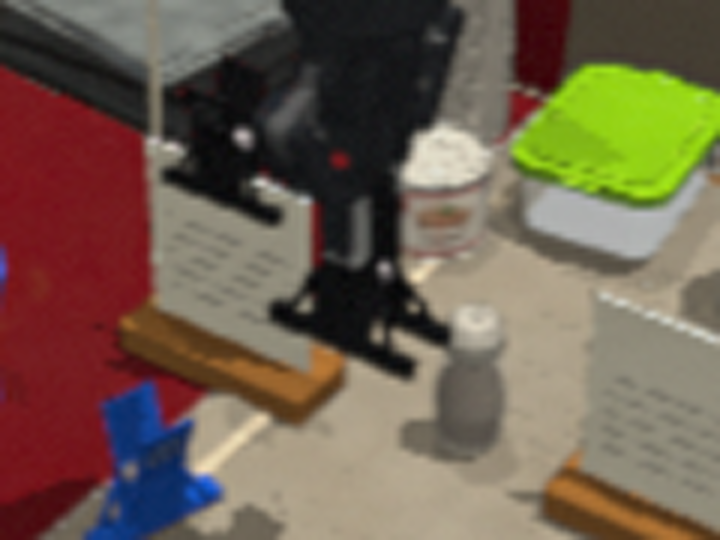

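Run:
```python
from h import *
for uv in ((321.2,215.5),(344.8,225.3),(350.7,219.6)): print(onz("scene",uv,.1815).round(4))
p=np.array([.4365,-.1637,.1805])
for dx,dy in ((-.0115,.04),(-.0115,-.04),(.0115,-.04)): print(proj("scene",p+[dx,dy,0]).round(1), proj("scene",p+[dx*1.9,dy,.006]).round(1))
```

```text
[ 0.4221 -0.1227  0.1815]
[ 0.4236 -0.2012  0.1815]
[ 0.4539 -0.2009  0.1815]
[322.1 215.4] [319.9 215.5]
[345.8 225.6] [343.8 225.9]
[350.4 221.3] [352.5 217.7]
```

The open clip hangs as predicted, with its jaws 78 mm long and the lips about 51 mm below the TCP. Moving over the card.

>>> carry_out:
  commands:
    - [[-0.185,0.246,0,0,0,0],[-0.185,0.246,0,0,0,0],[-0.185,0.246,0,0,0,0],[-0.185,0.246,0,0,0,0],[-0.185,0.246,0,0,0,0],[-0.185,0.246,0,0,0,0],[-0.185,0.246,0,0,0,0],[-0.185,0.246,0,0,0,0],[-0.185,0.246,0,0,0,0],[-0.185,0.246,0,0,0,0],[-0.185,0.246,0,0,0,0],[-0.185,0.246,0,0,0,0],[-0.185,0.246,0,0,0,0],[-0.185,0.246,0,0,0,0],[0,0,0,0,0,0],[0,0,0,0,0,0],[0,0,0,0,0,0],[0,0,0,0,0,0]]

```text
clock: 9.38
position: [0.574, -0.267, 0.2326]
ee_rot: [0.707, 0.707, -0.0, -0.0]
ft_force: [-0.8, 0.3, -1.5]
grip_width: 0.234
grasp_force: 42.2
```

Run:
```python
from h import *
o=get_obs(); print(o["clock"],o["position"],o["ee_rot"].round(3),o["grip_width"])
im=camera("scene")[:,:,::-1]; t=camera("top")[:,:,::-1]
a=cv2.resize(im[165:255,345:435],(600,600),interpolation=2)
cv2.imwrite("pics/s4.png",a)
```

```text
9.3833 [ 0.57397031 -0.26702881  0.23256189] [ 0.707  0.707 -0.    -0.   ] 0.23361866895226835
```

View pics/s4.png

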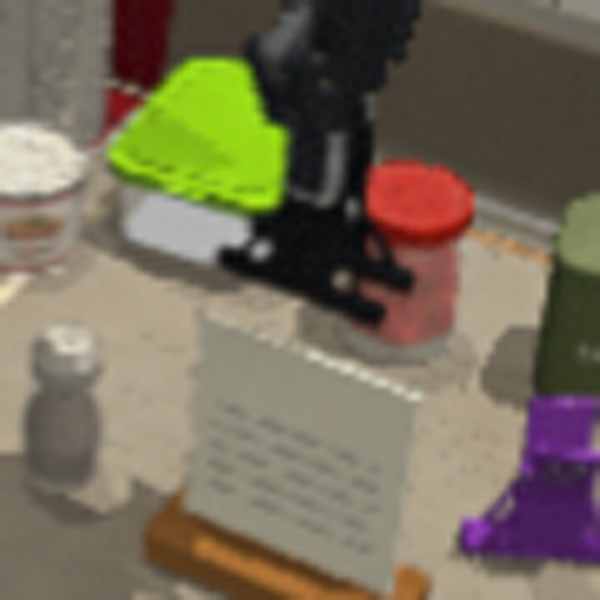

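Run:
```python
from h import *
for uv in ((378.3,203.7),(402,213),(406.5,207.5)): print(onz("scene",uv,.182).round(4))
for uv in ((375.5,211.6),(408.2,224.8),(391.8,218.2)): print(onz("scene",uv,.14).round(4))
```

```text
[ 0.5626 -0.2272  0.182 ]
[ 0.5616 -0.3042  0.182 ]
[ 0.5926 -0.3031  0.182 ]
[ 0.5745 -0.2142  0.14  ]
[ 0.5732 -0.3231  0.14  ]
[ 0.5737 -0.2697  0.14  ]
```

Over the card, the clip's middle is at about x 0.576, y -0.266. The card edge is at x 0.574, y -0.268, which is well inside the 10 mm clearance each side. Lowering 55 mm slowly.

>>> carry_out:
  commands:
    - [[0,0,0.115,0,0,0],[0,0,0.115,0,0,0],[0,0,0.115,0,0,0],[0,0,0.115,0,0,0],[0,0,0.115,0,0,0],[0,0,0.115,0,0,0],[0,0,0.115,0,0,0],[0,0,0.115,0,0,0],[0,0,0.115,0,0,0],[0,0,0.115,0,0,0],[0,0,0.115,0,0,0],[0,0,0.115,0,0,0],[0,0,0,0,0,0],[0,0,0,0,0,0],[0,0,0,0,0,0],[0,0,0,0,0,0],[0,0,0,0,0,0],[0,0,0,0,0,0]]

```text
clock: 10.98
position: [0.5744, -0.2675, 0.1775]
ee_rot: [0.708, 0.707, 0.0, 0.0]
ft_force: [0.5, 0.2, -1.5]
grip_width: 0.233
grasp_force: 42.2
```

Run:
```python
from h import *
o=get_obs(); print(o["clock"],o["position"],o["ft_force"],o["grip_width"],abs(o["joint_velocities"]).max())
im=camera("scene")[:,:,::-1]
cv2.imwrite("pics/s5.png",cv2.resize(im[175:255,350:430],(600,600),interpolation=2))
```

```text
10.9833 [ 0.57441907 -0.26752956  0.17747021] [ 0.49151637  0.20642058 -1.53137315] 0.2333598608076652 0.0022931132472136725
```

View pics/s5.png

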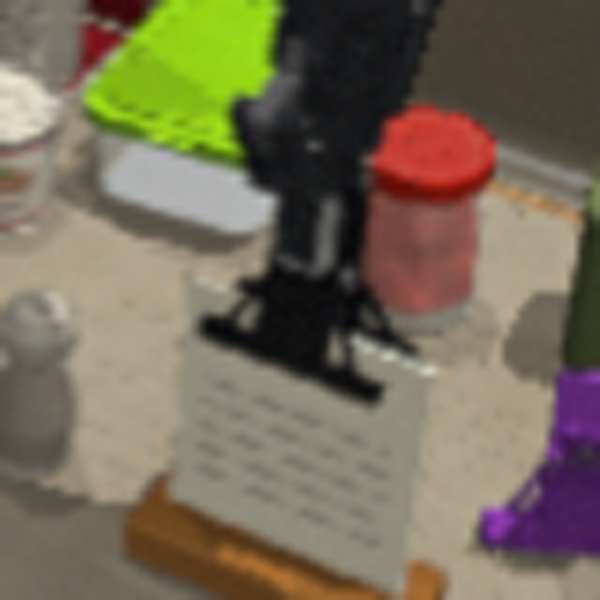

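The picture shows the near jaw hanging in front of the card (crop 200,325 to 380,395) and the far jaw passing behind the edge (crop 415,345). The wrist force hasn't changed and the arm is still.

```bash
python3 -c "
from h import *
print(hand_in())"
```

```text
the job is handed in; nothing more can be done
None
```

The job is handed in: the loose clip is held squeezed open and still over the middle of the free (right-hand) card, its lips about 14 mm below the top edge, one on each side, with no sign of contact in the wrist force; hand-in returned no verdict.

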